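# Reload the bitters caddy in mirrored order

### The arm

A 7-joint arm with a two-finger parallel gripper is mounted at the origin on a cart in front of the work surface, level with it; the furniture and walls round the work are solid. World frame = base frame: x ahead of the robot, y to its left, z up, the work surface at z = 0. Lengths are in m, angles in rad, forces in N, time in s.
With the tool pointing down it reaches from about 0.4 to 0.85 m from the base axis. Payload 10.4 kg.
Tool frame: the origin (TCP) lies midway between the tips of the shut fingers; the grasp point (between the pads) lies 19 mm behind it; z points along the fingers, y is the direction in which the jaws open and shut (so a half turn about z gives the same grasp; the last joint's range is limited). The gripper opens to 85 mm and grips with 20 to 120 N. Pads are 22 mm wide; open, the fingers measure 114 mm over their backs; the gripper's body (76 mm by 85 mm) begins 54 mm behind the grasp point. The pads swing forward as they close: fully open they stand 13 mm farther back than shut.
Start: joints at [1.266, 0.332, -0.065, 1.46, 0.022, 1.35, -0.088], TCP at [0.174, -0.6, 0.231] pointing down, gripper open.
Joint ranges: [-2.6, 2.6], [-0.5, 2.12], [-1.47, 1.34], [0.16, 2.42], [-1.27, 4.41], [0.06, 2.06], [-2.6, 2.6]. Speed limits (rad/s): [2.22, 2.22, 2.79, 2.79, 3.14, 3.14, 3.14].

### API

Orientations are given as a rotation vector (axis times angle).
In Python, from station import ctrl gives the robot as it stands. The module is installed in compiled form; this text tells all that it offers.
- The arm moves only by the shell command python3 -m crank 'ROWS' [FORCE]. ROWS is JSON, a list of rows, each a list of 7 numbers: the turn, a rotation vector about the tool's x, y, z in degrees, then the shift along the tool's x, y, z in mm, then the finger opening in mm, from 0 to 85.4. A call has 1 to 12 rows; each row shifts and turns the commanded pose from where the row before left it, along the tool's axes as they then stand; what a row does not reach is not made up. A row lasts 1/10 s, in which the tool goes at most 50 mm and 8.59 degrees, less where a joint would pass 70% of its speed; a pose out of reach is approached as far as the arm can. A call is refused whole if a number of a shift passes 50 or a number of a turn 8.59, either way. A call with a gripper value outside its range is refused whole. The fingers move at their own pace and stop on an object; FORCE is the grip in N (left out, the last holds). Time passes only in rows, so rows that do not move let the fingers close. It gives the time, the measured TCP pose, the force and the opening at its end, in the units of the state.
- ctrl.state(): the state, without advancing time (a new reading comes with each control period).
- ctrl.read_camera(name): name is "scene" or "top" or "wrist"; returns the picture (420x560x3 uint8, red, green, blue); there is no depth.
- ctrl.camera_params(name): a dict with "K" (3x3 intrinsics, pixels), "pose" (4x4, takes a point from camera to world coordinates). Camera axes: x right, y up, looking along -z (the intrinsics and any distortion apply to the point x, -y, -z); pixel columns grow to the right and rows downward; lengths in m; the calibration is good to about 2 mm. A picture is of the moment at which its call begins: read the wrist's pose just before it. camera_params takes no time and is no camera call; for the wrist camera it gives the pose at the moment of the call.
- ctrl.hand_in(): hands the job in, once; it reports no verdict.
Trained networks look in the newest picture that a camera, given by its name, has taken for a name from the list of things; names that differ only in an ending like _2 or _b are one class to them, and where a whole thing is asked for, a point or a joint stands for the part that bears it (a point fixed in the world has none). Each returns a list of dicts, best first, with "score" (0 to 1); they miss things now and then, are a little off and sometimes report something else, mostly with a low value. They report only what shows in the picture. A call takes as long as a camera call. They do not tell look-alikes from the thing itself.
- ctrl.outline_of(query, camera): "pixels" (420x560 bool, what is visible of it).
- ctrl.landmark_of(query, camera): "position" ([x, y, z] in m, in the coordinates of the camera as it stood for that picture, good to about 4 mm: a listed point, or the origin of a listed thing).
The state is a dict: "time_s": time; "q": joint angles; "joint_vel": joint speeds; "joint_efforts": joint torques, N m; "tcp_pos": TCP position; "tcp_rot": TCP orientation; "force": force on the tool from outside, world axes, zero at the start; "torque": the same for the moment, N m; "opening": opening from 0.0 (shut) to 1.0 (fully open).
Only numpy, scipy, OpenCV 4.12 (cv2) and the standard library are available. Lean on these libraries where they do the work, as an engineer would, in place of code of your own. Each camera call takes 0.05 s, during which the arm holds its last target.

### The job

Move the four bitters bottles from the wooden stock crate into the brass-railed serving caddy, one to a bay and in the reverse order: the caddy will be turned round to face the guests, so the bottle that now stands farthest left in the crate must stand farthest right in the caddy, and so on along the row. Keep every bottle upright and set it gently on the floor of its bay; do not push the jigger, the wine stopper or the candle about.

Things in the scene. Friction and masses are not known exactly. Their poses are not given: they have to be found in the camera images.
- brown_bottle: brown bitters bottle with a black cap, 44 mm in diameter, 105 mm tall; grip the straight body, 34 to 65 mm above its base. Stands in the crate; any like it on the back tray is not meant. Origin at the centre of its underside, z up through the cap.
- green_bottle: dark green bitters bottle with a tan cap, 47 mm in diameter, 120 mm tall; grip the straight body, 34 to 74 mm above its base. Stands in the crate; any like it on the back tray is not meant. Origin at the centre of its underside, z up through the cap.
- red_bottle: dark red bitters bottle with a black cap, 42 mm in diameter, 95 mm tall; grip the straight body, 34 to 58 mm above its base. Stands in the crate; any like it on the back tray is not meant. Origin at the centre of its underside, z up through the cap.
- white_bottle: white stoneware bitters bottle with two copper bands and a brass dasher top, 44 mm in diameter, 110 mm tall; grip the straight body, 34 to 60 mm above its base. Stands in the crate; any like it on the back tray is not meant. Origin at the centre of its underside, z up through the cap.
- stock_crate: light-wood bottle crate, 78 x 296 mm, walls 34 mm high, dividers 31 mm; holds the four bottles in a row, in any order, at the start. Four 66 mm square bays, centres at y = 0.108, 0.036, -0.036, -0.108 m; bay floors 12 mm up. Fixed. Origin: centre of underside; x away from the robot, y to its left (yaw within 0.16 rad). Left or right of the caddy.
- serving_caddy: dark wood caddy, 90 x 306 mm (346 over its low brass end handles), green pads, brass rail round and between the bays, top 29 mm up (posts 37 mm); empty. Four 66 mm square bays, centres at y = 0.108, 0.036, -0.036, -0.108 m; bay floors 12 mm up. Fixed. Origin: centre of underside; x away from the robot, y to its left (yaw within 0.16 rad). Left or right of the crate.
- jigger: steel double-cone jigger, 43 mm in diameter, 84 mm tall, behind the racks; to be left alone. Origin at the centre of its underside.
- stopper: beige wine stopper standing on its cap, 34 mm in diameter, 45 mm tall, alone behind the racks; to be left alone. Origin at the centre of its underside.
- candle: candle in a clear glass, 72 mm in diameter, 71 mm tall, behind the racks; to be left alone. Origin at the centre of its underside.
Things that resemble listed ones, but are neither listed nor needed, are in the scene too. What is shaped like the brown_bottle but purple is not meant.

How it is judged:
At the end, for the whole second after the job is handed in: The four bottles stand in the caddy, one to a bay, in the reverse of their left-to-right order in the crate (so each bay fits one distance travelled), within 14 mm of the bays' centre line, bases within 4 mm of the bay floor, tilted under 0.12 rad, at rest (x of brown_bottle in the frame of serving_caddy between -0.014 and 0.014 m and z of brown_bottle in the frame of serving_caddy between 0.008 and 0.016 m and angle between each of brown_bottle, green_bottle, red_bottle, white_bottle's own z axis and vertical below 0.12 rad and linear speed of each of brown_bottle, green_bottle, red_bottle, white_bottle below 0.02 m/s and ((horizontal distance between brown_bottle and stock_crate between 0.228 and 0.296 m and distance of brown_bottle from where it was at the start of the episode between 0.118 and 0.19 m) or (horizontal distance between brown_bottle and stock_crate between 0.3 and 0.368 m and distance of brown_bottle from where it was at the start of the episode between 0.262 and 0.334 m) or (horizontal distance between brown_bottle and stock_crate between 0.372 and 0.44 m and distance of brown_bottle from where it was at the start of the episode between 0.406 and 0.478 m) or (horizontal distance between brown_bottle and stock_crate between 0.444 and 0.512 m and distance of brown_bottle from where it was at the start of the episode between 0.55 and 0.622 m)) and x of green_bottle in the frame of serving_caddy between -0.014 and 0.014 m and z of green_bottle in the frame of serving_caddy between 0.008 and 0.016 m and ((horizontal distance between green_bottle and stock_crate between 0.228 and 0.296 m and distance of green_bottle from where it was at the start of the episode between 0.118 and 0.19 m) or (horizontal distance between green_bottle and stock_crate between 0.3 and 0.368 m and distance of green_bottle from where it was at the start of the episode between 0.262 and 0.334 m) or (horizontal distance between green_bottle and stock_crate between 0.372 and 0.44 m and distance of green_bottle from where it was at the start of the episode between 0.406 and 0.478 m) or (horizontal distance between green_bottle and stock_crate between 0.444 and 0.512 m and distance of green_bottle from where it was at the start of the episode between 0.55 and 0.622 m)) and x of red_bottle in the frame of serving_caddy between -0.014 and 0.014 m and z of red_bottle in the frame of serving_caddy between 0.008 and 0.016 m and ((horizontal distance between red_bottle and stock_crate between 0.228 and 0.296 m and distance of red_bottle from where it was at the start of the episode between 0.118 and 0.19 m) or (horizontal distance between red_bottle and stock_crate between 0.3 and 0.368 m and distance of red_bottle from where it was at the start of the episode between 0.262 and 0.334 m) or (horizontal distance between red_bottle and stock_crate between 0.372 and 0.44 m and distance of red_bottle from where it was at the start of the episode between 0.406 and 0.478 m) or (horizontal distance between red_bottle and stock_crate between 0.444 and 0.512 m and distance of red_bottle from where it was at the start of the episode between 0.55 and 0.622 m)) and x of white_bottle in the frame of serving_caddy between -0.014 and 0.014 m and z of white_bottle in the frame of serving_caddy between 0.008 and 0.016 m and ((horizontal distance between white_bottle and stock_crate between 0.228 and 0.296 m and distance of white_bottle from where it was at the start of the episode between 0.118 and 0.19 m) or (horizontal distance between white_bottle and stock_crate between 0.3 and 0.368 m and distance of white_bottle from where it was at the start of the episode between 0.262 and 0.334 m) or (horizontal distance between white_bottle and stock_crate between 0.372 and 0.44 m and distance of white_bottle from where it was at the start of the episode between 0.406 and 0.478 m) or (horizontal distance between white_bottle and stock_crate between 0.444 and 0.512 m and distance of white_bottle from where it was at the start of the episode between 0.55 and 0.622 m))); the robot touches nothing.
It fails at once if a bottle is tipped over (more than 0.6 rad) (angle between any of brown_bottle, green_bottle, red_bottle, white_bottle's own z axis and vertical above 0.6 rad).
It fails at once if a bottle is dropped (falls free of the fingers faster than 0.8 m/s) ((linear speed of brown_bottle above 0.8 m/s and contact force between the fingers and brown_bottle below 0.05 N) or (linear speed of green_bottle above 0.8 m/s and contact force between the fingers and green_bottle below 0.05 N) or (linear speed of red_bottle above 0.8 m/s and contact force between the fingers and red_bottle below 0.05 N) or (linear speed of white_bottle above 0.8 m/s and contact force between the fingers and white_bottle below 0.05 N)).
It fails at once if the jigger, stopper or candle is pushed more than 30 mm (distance of any of jigger, stopper, candle from where it was at the start of the episode above 0.03 m).
It also fails if it takes over 93 s, if anything falls off the work surface, if the arm or the gripper's body presses on something with over 40 N, if the wrist force passes 120 N, or if a joint passes its speed limit or range.

## Working session

There is one attempt and no reset: what is moved stays moved. The work goes in short steps, Python scripts to look and compute and a shell command to move; the robot and the scene stay as the last step left them, time stands still between calls to the robot, and variables do not carry over. Pictures are saved under pics/ and viewed, and the job is handed in when it is done.

```bash
mkdir -p pics; python3 - <<'E'
from station import ctrl
import cv2
s=ctrl.state();print(s['time_s'],s['tcp_pos'],s['tcp_rot'],s['opening'])
for c in ['scene','top']:
    im=ctrl.read_camera(c);cv2.imwrite(f'pics/{c}0.png',im[:,:,::-1])
    p=ctrl.camera_params(c);print(p['K'],p['pose'])
E
```

```text
0.0 [ 0.17369751 -0.59996488  0.23050486] [-3.10901950e+00 -4.41088971e-01  4.69937636e-04] 0.9983794745031755
[[483.40086328   0.         282.39612456]
 [  0.         483.40086328 206.30145552]
 [  0.           0.           1.        ]] [[ 0.8967322   0.33388082 -0.29050811  0.24552453]
 [-0.44255696  0.67078993 -0.59513377 -0.63577088]
 [-0.00383384  0.662242    0.74928021  0.90564421]
 [ 0.          0.          0.          1.        ]]
[[501.26238977   0.         288.23783145]
 [  0.         501.26238977 217.10492324]
 [  0.           0.           1.        ]] [[ 9.83257785e-05  9.96973167e-01 -7.77463424e-02  4.44735548e-01]
 [-9.99999162e-01  1.98379028e-04  1.27919680e-03  4.18843329e-03]
 [ 1.29074812e-03  7.77461515e-02  9.96972352e-01  1.44312190e+00]
 [ 0.00000000e+00  0.00000000e+00  0.00000000e+00  1.00000000e+00]]
```

View pics/scene0.png

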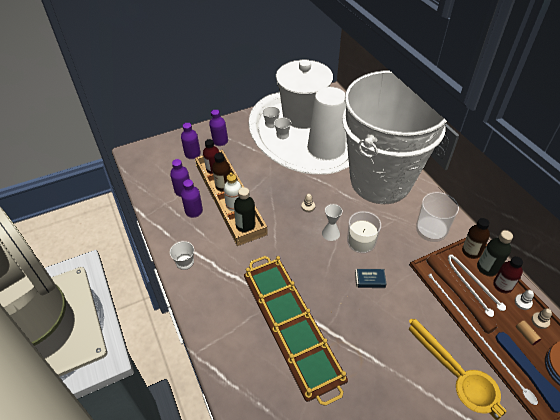

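View pics/top0.png

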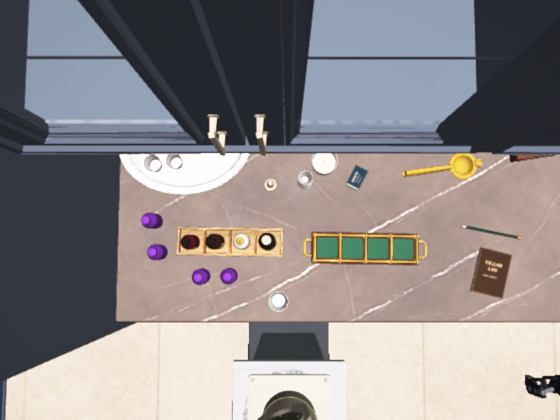

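```bash
cat > h.py <<'E'
from station import ctrl
import numpy as np, cv2
from scipy.spatial.transform import Rotation as Rn
def world(cam,p,P=None):
    T=np.array((P or ctrl.camera_params(cam))['pose']); return T[:3,:3]@np.array(p)+T[:3,3]
def proj(cam,X,P=None):
    P=P or ctrl.camera_params(cam);T=np.array(P['pose']);c=T[:3,:3].T@(np.array(X)-T[:3,3]);v=P['K']@np.array([c[0],-c[1],-c[2]]);return v[:2]/v[2]
def ray(cam,uv,z,P=None):
    P=P or ctrl.camera_params(cam);T=np.array(P['pose']);d=np.linalg.inv(P['K'])@np.array([uv[0],uv[1],1.]);d=T[:3,:3]@np.array([d[0],-d[1],-d[2]]);o=T[:3,3];return o+d*(z-o[2])/d[2]
E
python3 - <<'E'
from h import *
for c in ['top','scene']:
  for n in ['stock_crate','serving_caddy','brown_bottle','green_bottle','red_bottle','white_bottle','jigger','stopper','candle']:
    r=ctrl.landmark_of(n,c)
    print(c,n,[(round(d['score'],2),world(c,d['position']).round(3).tolist(),proj(c,world(c,d['position'])).round().tolist()) for d in r[:4]])
  for n in ['stock_crate','serving_caddy']:
    r=ctrl.outline_of(n,c)
    for d in r[:1]:
      m=d['pixels'].astype(np.uint8);print(d['score'],m.sum(),cv2.minAreaRect(cv2.findNonZero(m)))
im=ctrl.read_camera('top')[:,:,::-1]
cv2.imwrite('pics/topz.png',cv2.resize(im[200:290,165:435],None,fx=2.9,fy=2.9,interpolation=3))
im=ctrl.read_camera('scene')[:,:,::-1]
cv2.imwrite('pics/scz.png',cv2.resize(im[100:260,150:310],None,fx=3.7,fy=3.7,interpolation=3))
print(ctrl.state()['time_s'])
E
```

```text
top stock_crate [(0.65, [0.486, 0.166, 0.001], [231.0, 242.0])]
top serving_caddy [(0.79, [0.467, -0.219, 0.003], [365.0, 248.0])]
top brown_bottle [(0.82, [0.546, 0.384, 0.006], [155.0, 221.0]), (0.8, [0.393, 0.17, 0.005], [229.0, 274.0]), (0.73, [0.457, 0.373, 0.0], [159.0, 252.0]), (0.63, [0.482, 0.207, 0.016], [216.0, 243.0])]
top green_bottle [(0.59, [0.484, 0.057, 0.012], [269.0, 242.0])]
top red_bottle [(0.63, [0.484, 0.059, 0.014], [268.0, 242.0]), (0.59, [0.486, 0.278, 0.012], [192.0, 242.0])]
top white_bottle [(0.75, [0.486, 0.132, 0.016], [243.0, 242.0])]
top jigger [(0.6, [0.659, -0.045, -0.002], [304.0, 182.0]), (0.37, [0.468, -0.217, -0.001], [364.0, 248.0])]
top stopper []
top candle [(0.68, [0.711, -0.099, 0.002], [323.0, 164.0])]
0.85 2056 ((229.56283569335938, 241.8451690673828), (105.16017150878906, 28.631567001342773), 0.6365935802459717)
0.56 3437 ((364.9917297363281, 248.42141723632812), (120.25140380859375, 31.660581588745117), 1.123302698135376)
scene stock_crate [(0.84, [0.486, 0.169, -0.003], [228.0, 199.0])]
scene serving_caddy [(0.62, [0.466, -0.216, 0.002
[... 237 characters left out ...]
reen_bottle [(0.67, [0.486, 0.061, 0.011], [245.0, 225.0])]
scene red_bottle [(0.8, [0.491, 0.279, 0.014], [214.0, 167.0])]
scene white_bottle [(0.97, [0.486, 0.132, 0.011], [234.0, 205.0]), (0.2, [0.711, -0.098, 0.005], [361.0, 241.0])]
scene jigger [(0.68, [0.658, -0.046, -0.002], [330.0, 235.0]), (0.19, [0.713, -0.102, 0.005], [362.0, 241.0])]
scene stopper [(0.56, [0.656, 0.055, -0.001], [309.0, 206.0])]
scene candle [(0.66, [0.717, -0.098, 0.005], [363.0, 240.0])]
0.86 1385 ((230.9955596923828, 196.26422119140625), (101.11134338378906, 35.433265686035156), 62.35402297973633)
0.94 6554 ((295.3460998535156, 329.342529296875), (163.07736206054688, 48.38327407836914), 62.35402297973633)
1.3
```

View pics/topz.png

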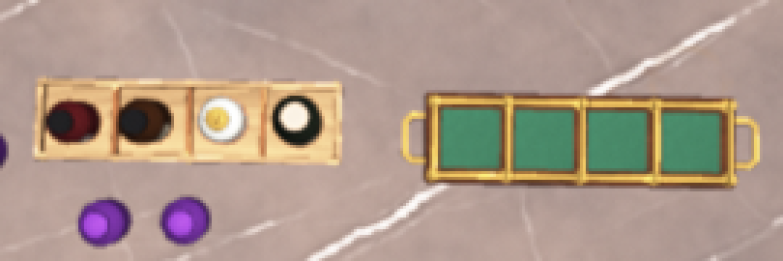

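View pics/scz.png

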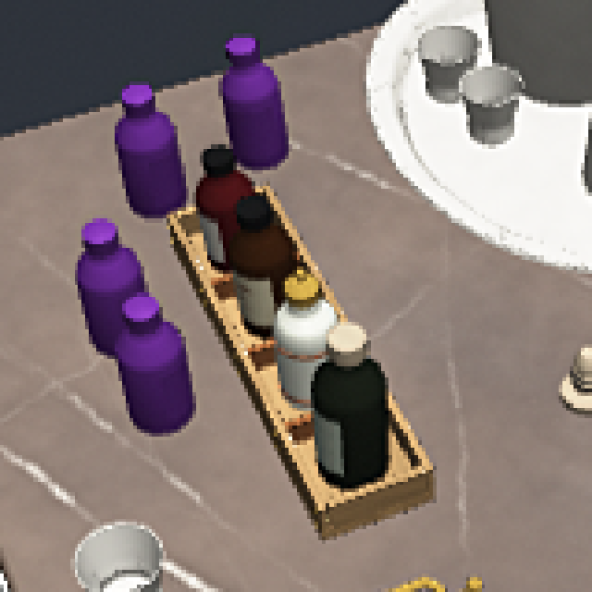

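```bash
cat >> h.py <<'E'
def go(x,y,z,yaw):
    s=ctrl.state();R=Rn.from_rotvec(s['tcp_rot']).as_matrix()
    c,n=np.cos(yaw),np.sin(yaw)
    Rt=np.array([[-n,c,0],[c,n,0],[0,0,-1.]])
    print('t',round(s['time_s'],2),'tcp',np.round(s['tcp_pos'],4),'turn',np.rad2deg(Rn.from_matrix(R.T@Rt).as_rotvec()).round(2),'shift now-axes',(1000*R.T@(np.array([x,y,z])-s['tcp_pos'])).round(1),'target-axes',(1000*Rt.T@(np.array([x,y,z])-s['tcp_pos'])).round(1),'F',np.round(s['force'],1),'open',round(s['opening'],3))
E
python3 -m crank '[[0,0,-8.1,0,0,0,65],[0,0,-8.1,0,0,0,65],[0,0,-8.1,0,0,0,65],[0,0,-8.1,0,0,0,65],[0,0,-8.1,0,0,0,65],[0,0,-8.1,0,0,0,65],[0,0,-8.1,0,0,0,65],[0,0,-8.1,0,0,0,65],[0,0,-8.1,0,0,0,65]]' 30
python3 -c "
from h import *
go(.486,.0595,.21,-.0111);print(ctrl.state()['q'])"
```

```text
time_s: 2.2
tcp_pos: [0.1738, -0.6004, 0.2313]
tcp_rot: [2.233, 2.209, -0.0]
force: [-0.1, 0.0, -0.9]
opening: 0.76
t 2.2 tcp [ 0.1738 -0.6004  0.2313] turn [0.   0.01 0.01] shift now-axes [663.3 305.   21.3] target-axes [663.3 304.9  21.3] F [-0.1  0.  -0.9] open 0.76
[ 1.39961887  0.34306475 -0.23638323  1.45184748  0.0807458   1.35606686
  1.14842148]
```

```bash

python3 -m crank '[[0,0,0,20,40,0,65],[0,0,0,20,40,0,65],[0,0,0,20,40,0,65],[0,0,0,20,40,0,65],[0,0,0,40,20,0,65],[0,0,0,40,20,0,65],[0,0,0,40,20,0,65],[0,0,0,40,20,0,65],[0,0,0,40,20,0,65],[0,0,0,40,20,0,65],[0,0,0,40,15,0,65],[0,0,0,40,10,0,65]]'
python3 -c "
from h import *
go(.486,.0595,.21,-.0111)"
```

```text
time_s: 3.4
tcp_pos: [0.4862, -0.2036, 0.2314]
tcp_rot: [2.239, 2.203, 0.001]
force: [0.1, -0.6, -0.2]
opening: 0.761
t 3.4 tcp [ 0.4862 -0.2036  0.2314] turn [ 0.03  0.   -0.29] shift now-axes [263.   -4.5  21.4] target-axes [263.1  -3.1  21.4] F [ 0.1 -0.6 -0.2] open 0.761
```

```bash

python3 -m crank '[[0,0,0,0,0,0,65],[0,0,0,0,0,0,65]]' >/dev/null
python3 - <<'E'
from h import *
P=ctrl.camera_params('wrist');im=ctrl.read_camera('wrist');cv2.imwrite('pics/w1.png',im[:,:,::-1])
for n in ['serving_caddy','stock_crate','green_bottle','white_bottle']:
  for d in ctrl.landmark_of(n,'wrist')[:3]: print(n,round(d['score'],2),world('wrist',d['position'],P).round(4))
print(np.round(P['pose'],3),P['K'])
E
python3 -m crank '[[0,0,0,45,0,0,65],[0,0,0,45,0,0,65],[0,0,0,45,0,0,65],[0,0,0,45,0,0,65],[0,0,0,45,-3,0,65],[0,0,0,35,0,0,65],[0,0,0,0,0,0,65],[0,0,0,0,0,0,65]]'
python3 - <<'E'
from h import *
P=ctrl.camera_params('wrist');im=ctrl.read_camera('wrist');cv2.imwrite('pics/w2.png',im[:,:,::-1])
for n in ['serving_caddy','stock_crate','green_bottle','white_bottle']:
  for d in ctrl.landmark_of(n,'wrist')[:3]: print(n,round(d['score'],2),world('wrist',d['position'],P).round(4))
go(.486,.0595,.21,-.0111)
E
```

```text
serving_caddy 0.75 [ 0.4727 -0.2133 -0.0013]
[[ 1.     0.014  0.004  0.487]
 [-0.015  0.953  0.303 -0.127]
 [ 0.    -0.303  0.953  0.374]
 [ 0.     0.     0.     1.   ]] [[369.69792953   0.         278.82044163]
 [  0.         369.69792953 210.30861562]
 [  0.           0.           1.        ]]
time_s: 4.65
tcp_pos: [0.4869, 0.0543, 0.2313]
tcp_rot: [2.239, 2.203, -0.0]
force: [-0.9, 0.3, -1.1]
opening: 0.76
serving_caddy 0.96 [ 0.4706 -0.2151 -0.0006]
stock_crate 0.64 [ 4.893e-01  1.666e-01 -4.000e-04]
stock_crate 0.2 [ 0.4691 -0.2129 -0.003 ]
green_bottle 0.75 [0.4852 0.0659 0.0115]
white_bottle 0.62 [0.4888 0.1343 0.0099]
t 4.9 tcp [0.4869 0.0531 0.2312] turn [-0.01  0.01 -0.45] shift now-axes [ 6.3 -1.  21.2] target-axes [ 6.3 -1.  21.2] F [-0.2  0.4 -0.3] open 0.759
```

View pics/w1.png

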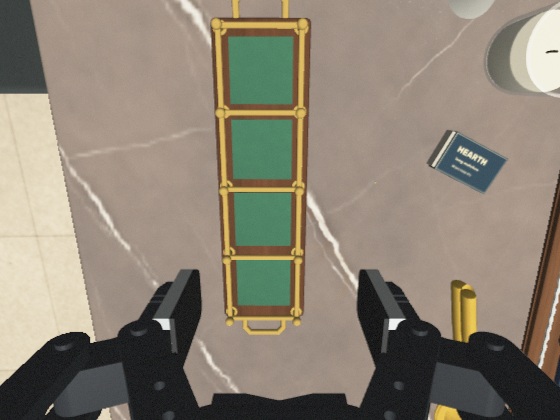

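View pics/w2.png

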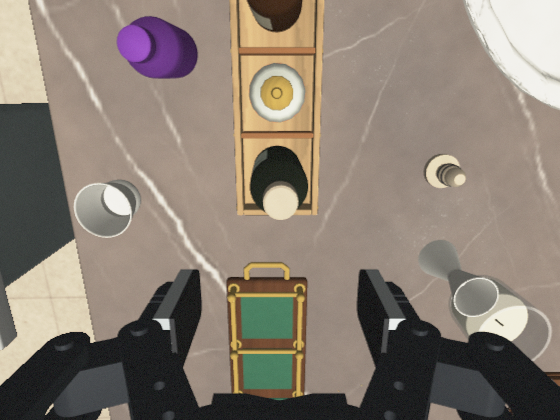

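```bash
python3 - <<'E'
from h import *
P=dict(K=np.array([[369.69792953,0,278.82044163],[0,369.69792953,210.30861562],[0,0,1]]),pose=None)
# w1 pose approx: rebuild from current (rigid mount): cam in tcp
s=ctrl.state();Pc=ctrl.camera_params('wrist')
print('w1 posts')
P1=dict(K=P['K'],pose=np.array([[1,.0145,.004,.487],[-.0148,.953,.303,-.127],[0,-.303,.953,.374],[0,0,0,1]]))
for uv in [(218,24),(302,23),(220,113),(300,113),(223,188),(298,188),(227,259),(298,259)]: print(uv,ray('',uv,.035,P1).round(4))
print('w2 crate far corner/dividers; caddy posts; cap')
for uv,z in [((237,215),.034),((317,214),.034),((236,134),.034),((318,134),.034),((234,50),.034),((320,50),.034),((281,200),.132),((277,93),.122),((234,289),.035),((301,289),.035),((237,345),.035),((300,345),.035)]: print(uv,ray('',uv,z,Pc).round(4))
print('top')
for uv,z in [((165+35/2.9,200+80/2.9),.034),((165+340/2.9,200+83/2.9),.034),((165+340/2.9,200+163/2.9),.034),((165+35/2.9,200+158/2.9),.034),((165+431/2.9,200+95/2.9),.03),((165+735/2.9,200+100/2.9),.03),((165+733/2.9,200+186/2.9),.03),((165+428/2.9,200+180/2.9),.03)]: print(ray('top',uv,z).round(4))
E
```

```text
w1 posts
(218, 24) [ 0.4376 -0.0719  0.035 ]
(302, 23) [ 0.5072 -0.0722  0.035 ]
(220, 113) [ 0.4347 -0.1433  0.035 ]
(300, 113) [ 0.5057 -0.1444  0.035 ]
(223, 188) [ 0.4332 -0.2119  0.035 ]
(298, 188) [ 0.504 -0.213  0.035]
(227, 259) [ 0.4328 -0.2853  0.035 ]
(298, 259) [ 0.5041 -0.2864  0.035 ]
w2 crate far corner/dividers; caddy posts; cap
(237, 215) [0.4461 0.0189 0.034 ]
(317, 214) [0.5234 0.0185 0.034 ]
(236, 134) [0.4493 0.096  0.034 ]
(318, 134) [0.5234 0.0946 0.034 ]
(234, 50) [0.4514 0.166  0.034 ]
(320, 50) [0.5242 0.1646 0.034 ]
(281, 200) [0.4888 0.0614 0.132 ]
(277, 93) [0.4875 0.1307 0.122 ]
(234, 289) [ 0.4388 -0.0609  0.035 ]
(301, 289) [ 0.5078 -0.0622  0.035 ]
(237, 345) [ 0.4382 -0.1294  0.035 ]
(300, 345) [ 0.5066 -0.1307  0.035 ]
top
[0.525  0.3152 0.034 ]
[0.5221 0.0193 0.034 ]
[0.4447 0.0192 0.034 ]
[0.4495 0.3139 0.034 ]
[ 0.5107 -0.0692  0.03  ]
[ 0.5058 -0.365   0.03  ]
[ 0.4225 -0.3613  0.03  ]
[ 0.4283 -0.066   0.03  ]
```

```bash

python3 -m crank '[[0,0,-0.4,8,0,0,65],[0,0,0,0,0,35,65],[0,0,0,0,0,35,65],[0,0,0,0,0,35,65],[0,0,0,0,0,20,65],[0,0,0,0,0,15,65],[0,0,0,0,0,10,65],[0,0,0,0,0,0,65],[0,0,0,0,0,0,65]]'
python3 - <<'E'
from h import *
go(.487,.061,.061,-.0125)
P=ctrl.camera_params('wrist');im=ctrl.read_camera('wrist');cv2.imwrite('pics/w3.png',im[:,:,::-1])
im=ctrl.read_camera('scene');cv2.imwrite('pics/s3.png',cv2.resize(im[80:280,120:400,::-1],None,fx=2.8,fy=2.8))
E
```

```text
time_s: 5.8
tcp_pos: [0.4875, 0.0627, 0.082]
tcp_rot: [2.232, 2.21, 0.001]
force: [0.9, 0.2, 1.2]
opening: 0.763
t 5.8 tcp [0.4875 0.0627 0.082 ] turn [ 0.06 -0.01  0.16] shift now-axes [-1.7 -0.5 21. ] target-axes [-1.7 -0.5 21. ] F [0.9 0.2 1.2] open 0.763
```

View pics/w3.png

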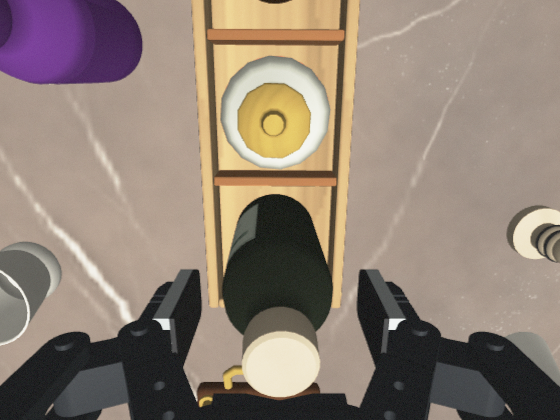

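View pics/s3.png

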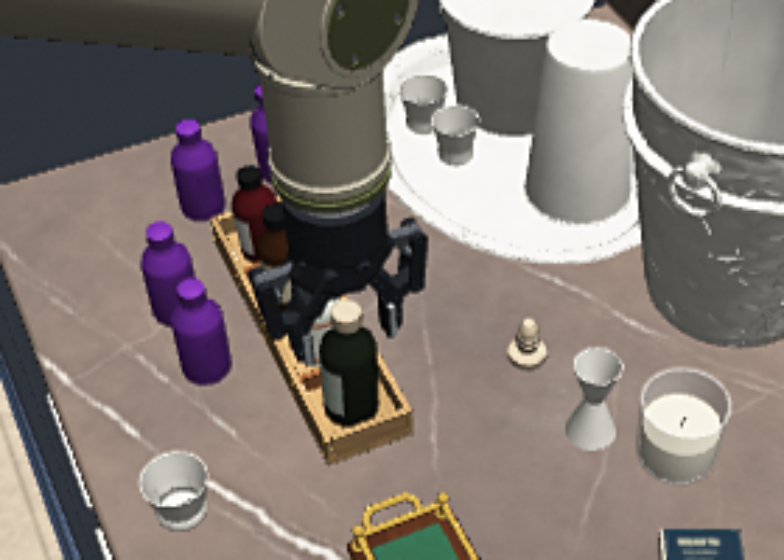

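```bash
python3 - <<'E'
from h import *
P=ctrl.camera_params('wrist')
print(ray('wrist',(281,362),.132,P),ray('wrist',(273,124),.122,P), ctrl.state()['tcp_pos'])
E
python3 -m crank '[[0,0,0,0,0,12,65],[0,0,0,0,0,5,65],[0,0,0,0,0,3,65],[0,0,0,0,0,0,65]]'
```

```text
[0.48855595 0.06281739 0.132     ] [0.48704359 0.13222331 0.122     ] [0.48766541 0.06262398 0.08233189]
time_s: 6.3
tcp_pos: [0.4865, 0.0625, 0.0607]
tcp_rot: [-2.232, -2.21, 0.001]
force: [0.0, -0.1, -0.4]
opening: 0.76
```

```bash

python3 -m crank '[[0,0,0,0,0,0,30],[0,0,0,0,0,0,30],[0,0,0,0,0,0,30],[0,0,0,0,0,0,30],[0,0,0,0,0,0,30],[0,0,0,0,0,0,30]]' 40
python3 -m crank '[[0,0,0,0,0,-5,30],[0,0,0,0,0,-10,30],[0,0,0,0,0,-10,30],[0,0,0,0,0,0,30]]'
python3 - <<'E'
from h import *
im=ctrl.read_camera('wrist');im2=ctrl.read_camera('scene')
cv2.imwrite('pics/w4.png',np.hstack([cv2.resize(im,(400,300)),im2[100:250,180:380].repeat(2,0).repeat(2,1)])[:,:,::-1])
E
```

```text
time_s: 6.9
tcp_pos: [0.4868, 0.0626, 0.0617]
tcp_rot: [2.232, 2.211, -0.0]
force: [-3.1, -0.3, 5.6]
opening: 0.534
time_s: 7.3
tcp_pos: [0.488, 0.0627, 0.0881]
tcp_rot: [2.231, 2.209, 0.003]
force: [-0.3, 0.5, -1.3]
opening: 0.534
```

View pics/w4.png

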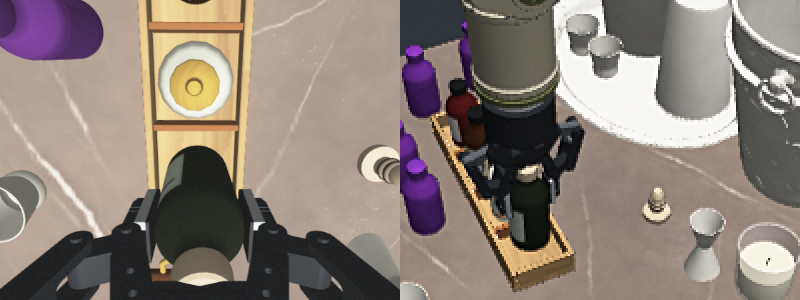

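```bash

python3 -m crank '[[0,0,0,0,0,-20,30],[0,0,0,-10,0,-20,30],[0,0,0,-30,-3,0,30],[0,0,0,-40,-5,0,30],[0,0,0,-40,-5,0,30],[0,0,0,-30,-4,0,30],[0,0,0,-20,0,0,30],[0,0,0,0,0,0,30],[0,0,0,0,0,0,30]]'
python3 - <<'E'
from h import *
P=ctrl.camera_params('wrist');im=ctrl.read_camera('wrist');cv2.imwrite('pics/w5.png',im[:,:,::-1])
for d in ctrl.landmark_of('serving_caddy','wrist')[:1]: print(round(d['score'],2),world('wrist',d['position'],P).round(4))
go(.4703,-.1075,.065,-.017)
E
```

```text
time_s: 8.3
tcp_pos: [0.4681, -0.1071, 0.126]
tcp_rot: [-2.232, -2.21, -0.0]
force: [0.6, 0.6, -1.0]
opening: 0.526
t 8.4 tcp [ 0.4683 -0.1062  0.1262] turn [-0.01 -0.02  0.51] shift now-axes [-1.4  2.  61.2] target-axes [-1.3  2.  61.2] F [ 0.1  0.4 -0.7] open 0.534
```

View pics/w5.png

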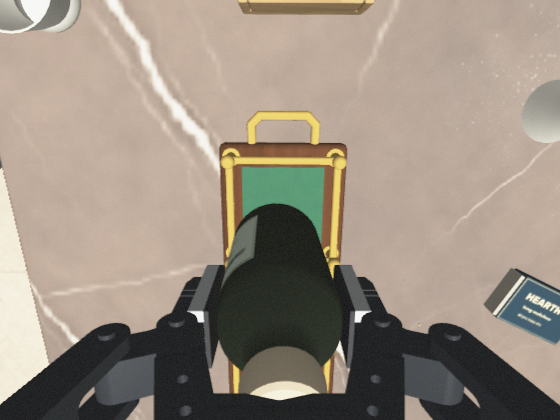

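```bash
python3 - <<'E'
from h import *
for uv in [(229,161),(338,160)]: print(ray('wrist',uv,.036))
E
python3 -m crank '[[0,0,0.4,-1,3,0,30],[0,0,0,0,0,20,30],[0,0,0,0,0,18,30],[0,0,0,0,0,8,30],[0,0,0,0,0,0,30]]'
python3 -c "
from h import *
go(.471,-.1065,.0617,-.017)"
```

```text
[ 0.4373998  -0.06932244  0.036     ]
[ 0.50632404 -0.06927454  0.036     ]
time_s: 8.9
tcp_pos: [0.4707, -0.1077, 0.0795]
tcp_rot: [-2.238, -2.202, 0.001]
force: [0.2, 0.4, -0.8]
opening: 0.538
t 8.9 tcp [ 0.4707 -0.1077  0.0795] turn [-0.1  -0.05  0.06] shift now-axes [ 1.2  0.3 17.8] target-axes [ 1.2  0.2 17.8] F [ 0.2  0.4 -0.8] open 0.538
```

```bash

python3 -m crank '[[0,0,0,2,0,8,30],[0,0,0,0,0,5,30],[0,0,0,0,0,3,30],[0,0,0,0,0,1,30],[0,0,0,0,0,0,30]]'

```

```text
time_s: 9.4
tcp_pos: [0.4713, -0.1064, 0.0633]
tcp_rot: [2.24, 2.203, -0.0]
force: [0.0, -0.3, -1.0]
opening: 0.531
```

```bash

python3 -m crank '[[0,0,0,0,0,1,30],[0,0,0,0,0,1,30],[0,0,0,0,0,0,30]]'

```

```text
time_s: 9.7
tcp_pos: [0.4715, -0.1065, 0.0617]
tcp_rot: [2.239, 2.202, 0.0]
force: [-1.2, -0.4, 2.5]
opening: 0.533
```

```bash

python3 -m crank '[[0,0,0,0,0,0.5,30],[0,0,0,0,0,0,50],[0,0,0,0,0,0,65],[0,0,0,0,0,0,65],[0,0,0,0,0,0,65]]'
python3 -m crank '[[0,0,0,0,0,-15,65],[0,0,0,0,0,-30,65],[0,0,0,0,0,-40,65],[0,0,0,0,0,-35,65],[0,0,0,0,0,0,65],[0,0,0,0,0,0,65]]'
python3 - <<'E'
from h import *
P=ctrl.camera_params('wrist');im=ctrl.read_camera('wrist');im2=ctrl.read_camera('scene')
cv2.imwrite('pics/w6.png',np.hstack([cv2.resize(im,(400,300)),im2[200:350,180:380].repeat(2,0).repeat(2,1)])[:,:,::-1])
for d in ctrl.landmark_of('green_bottle','wrist')[:1]: print(round(d['score'],2),world('wrist',d['position'],P).round(4))
for d in ctrl.landmark_of('green_bottle','scene')[:2]: print(round(d['score'],2),world('scene',d['position']).round(4))
go(.487,.133,.18,-.0125)
E
```

```text
time_s: 10.2
tcp_pos: [0.4713, -0.1063, 0.0608]
tcp_rot: [2.24, 2.203, -0.0]
force: [-0.9, 0.4, -0.1]
opening: 0.759
time_s: 10.8
tcp_pos: [0.4718, -0.1064, 0.1822]
tcp_rot: [2.238, 2.201, 0.001]
force: [0.6, 0.4, -0.8]
opening: 0.761
0.6 [ 0.4708 -0.105   0.0125]
0.82 [ 0.4707 -0.1087  0.0131]
t 11.0 tcp [ 0.4707 -0.1062  0.1799] turn [-0.09 -0.03 -0.23] shift now-axes [2.394e+02 1.240e+01 1.000e-01] target-axes [ 2.394e+02  1.330e+01 -1.000e-01] F [-0.2 -0.4 -0.1] open 0.759
```

View pics/w6.png

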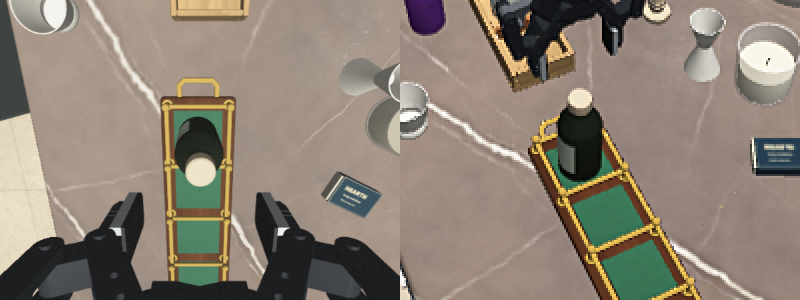

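```bash

python3 -m crank '[[0,0,-0.2,25,2,0,65],[0,0,0,40,3,0,65],[0,0,0,45,3,0,65],[0,0,0,45,3,0,65],[0,0,0,45,2,0,65],[0,0,0,30,0,0,65],[0,0,0,10,0,0,65],[0,0,0,0,0,40,65],[0,0,0,0,0,35,65],[0,0,0,0,0,20,65],[0,0,0,0,0,0,65],[0,0,0,0,0,0,65]]'
python3 - <<'E'
from h import *
P=ctrl.camera_params('wrist');im=ctrl.read_camera('wrist');cv2.imwrite('pics/w7.png',im[:,:,::-1])
for d in ctrl.landmark_of('white_bottle','wrist')[:1]: print(round(d['score'],2),world('wrist',d['position'],P).round(4))
go(.487,.133,.051,-.0125)
E
```

```text
time_s: 12.2
tcp_pos: [0.4876, 0.133, 0.086]
tcp_rot: [-2.236, -2.206, 0.001]
force: [0.9, -0.9, 1.2]
opening: 0.76
0.59 [0.4858 0.1366 0.0089]
t 12.3 tcp [0.4884 0.1334 0.087 ] turn [ 0.1  -0.01 -0.06] shift now-axes [-0.4 -1.4 36. ] target-axes [-0.4 -1.4 36. ] F [ 0.6  0.3 -0. ] open 0.756
```

View pics/w7.png

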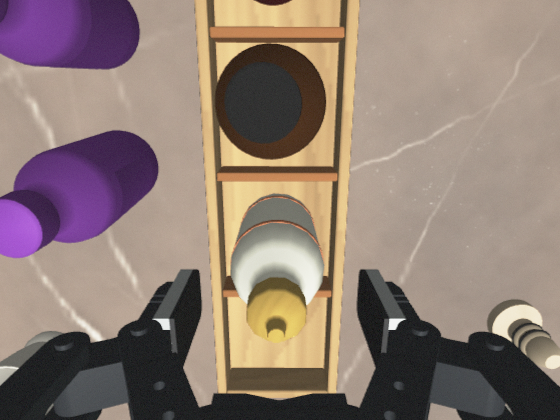

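```bash
python3 - <<'E'
from h import *
print(ray('wrist',(276,332),.122),ray('wrist',(262,102),.117))
E
python3 -m crank '[[0,0,0,0,-1,15,65],[0,0,0,0,0,12,65],[0,0,0,0,0,6,65],[0,0,0,0,0,2,65],[0,0,0,0,0,0,65]]'
```

```text
[0.48768184 0.1335849  0.122     ] [0.4847979  0.20854052 0.117     ]
time_s: 12.8
tcp_pos: [0.4863, 0.1336, 0.0505]
tcp_rot: [-2.235, -2.207, 0.001]
force: [-0.5, -0.4, 0.1]
opening: 0.763
```

```bash

python3 -m crank '[[0,0,0,0,0,0,30],[0,0,0,0,0,0,30],[0,0,0,0,0,0,30],[0,0,0,0,0,0,30],[0,0,0,0,0,0,30],[0,0,0,0,0,0,30]]' 40
python3 -m crank '[[0,0,0,0,0,-5,30],[0,0,0,0,0,-10,30],[0,0,0,0,0,-10,30],[0,0,0,0,0,0,30]]'
python3 - <<'E'
from h import *
im=ctrl.read_camera('wrist');im2=ctrl.read_camera('scene')
cv2.imwrite('pics/w8.png',np.hstack([cv2.resize(im,(400,300)),im2[100:250,180:380].repeat(2,0).repeat(2,1)])[:,:,::-1])
E
```

```text
time_s: 13.4
tcp_pos: [0.4867, 0.1336, 0.0514]
tcp_rot: [2.236, 2.206, 0.0]
force: [-1.9, -1.3, 5.4]
opening: 0.505
time_s: 13.8
tcp_pos: [0.4876, 0.1338, 0.0776]
tcp_rot: [2.235, 2.205, 0.003]
force: [1.7, 0.3, -2.1]
opening: 0.503
```

View pics/w8.png

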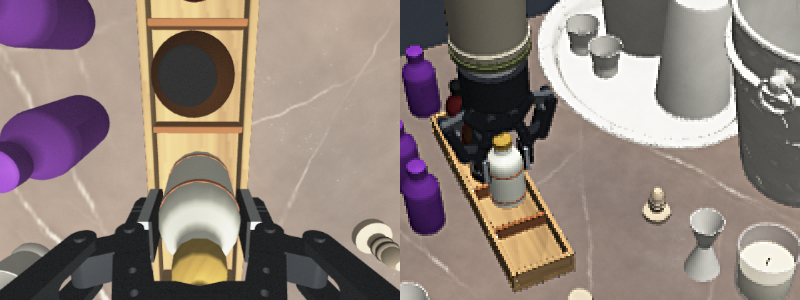

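```bash

python3 -m crank '[[0,0,0,0,0,-30,30],[0,0,0,0,0,-40,30],[0,0,0,-10,0,-35,30],[0,0,0,-30,-2,-15,30],[0,0,0,-40,-3,0,30],[0,0,0,-45,-3,0,30],[0,0,0,-45,-3,0,30],[0,0,0,-45,-3,0,30],[0,0,0,-45,-2,0,30],[0,0,0,-35,0,0,30],[0,0,0,-15,0,0,30],[0,0,0,0,0,0,30]]'
python3 - <<'E'
from h import *
go(.4698,-.178,.0514,-.017)
P=ctrl.camera_params('wrist');im=ctrl.read_camera('wrist');cv2.imwrite('pics/w9.png',im[:,:,::-1])
E
```

```text
time_s: 15.1
tcp_pos: [0.4658, -0.1785, 0.1952]
tcp_rot: [-2.24, -2.202, 0.001]
force: [-0.1, 0.2, -1.4]
opening: 0.497
t 15.1 tcp [ 0.4658 -0.1785  0.1952] turn [-0.05 -0.01  0.01] shift now-axes [  0.5   4.1 143.8] target-axes [  0.5   4.  143.8] F [-0.1  0.2 -1.4] open 0.497
```

View pics/w9.png

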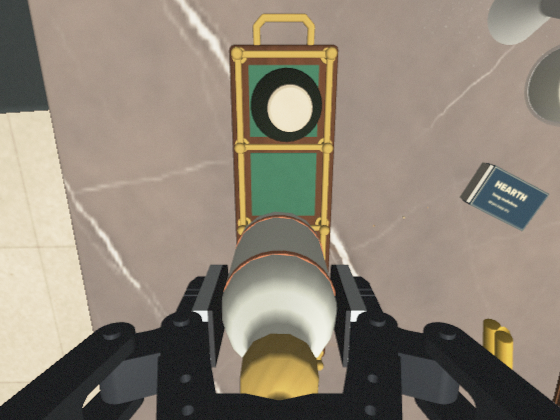

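```bash

python3 -m crank '[[0,0,0,0,4,20,30],[0,0,0,0,0,40,30],[0,0,0,0,0,35,30],[0,0,0,0,0,20,30],[0,0,0,0,0,10,30],[0,0,0,0,0,5,30],[0,0,0,0,0,5,30],[0,0,0,0,0,0,30]]'
python3 - <<'E'
from h import *
go(.4698,-.178,.0514,-.017)
P=ctrl.camera_params('wrist');im=ctrl.read_camera('wrist');cv2.imwrite('pics/w10.png',im[:,:,::-1])
E
```

```text
time_s: 15.95
tcp_pos: [0.4708, -0.1762, 0.0612]
tcp_rot: [2.235, 2.207, 0.0]
force: [0.3, 1.1, -2.0]
opening: 0.502
t 15.95 tcp [ 0.4708 -0.1762  0.0612] turn [0.04 0.02 0.24] shift now-axes [-1.8 -1.   9.8] target-axes [-1.8 -1.   9.8] F [ 0.3  1.1 -2. ] open 0.502
```

View pics/w10.png

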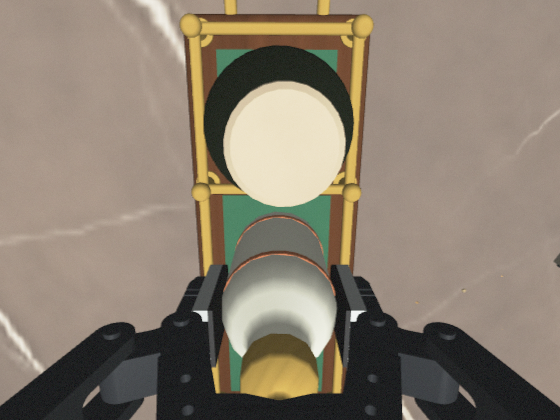

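```bash
python3 - <<'E'
from h import *
print(ray('wrist',(202,192),.036),ray('wrist',(352,193),.036))
E
python3 -m crank '[[0,0,0,-1,0,5,30],[0,0,0,0,0,3,30],[0,0,0,0,0,1,30],[0,0,0,0,0,0,30],[0,0,0,0,0,0.5,30],[0,0,0,0,0,0,30]]'
```

```text
[ 0.43575304 -0.14250177  0.036     ] [ 0.50602335 -0.1439448   0.036     ]
time_s: 16.6
tcp_pos: [0.4706, -0.1774, 0.0515]
tcp_rot: [2.236, 2.207, 0.0]
force: [-0.1, 1.2, -0.9]
opening: 0.507
```

```bash

python3 -m crank '[[0,0,0,0,0,1,30],[0,0,0,0,0,0.5,30],[0,0,0,0,0,0,30]]'
```

```text
time_s: 16.9
tcp_pos: [0.4707, -0.1775, 0.0513]
tcp_rot: [2.235, 2.206, -0.001]
force: [-8.5, 1.1, 18.3]
opening: 0.504
```

```bash

python3 -m crank '[[0,0,0,0,0,-0.8,30],[0,0,0,0,0,0,50],[0,0,0,0,0,0,65],[0,0,0,0,0,0,65],[0,0,0,0,0,0,65]]'
python3 -m crank '[[0,0,0,0,0,-15,65],[0,0,0,0,0,-30,65],[0,0,0,0,0,-40,65],[0,0,0,0,0,-45,65],[0,0,0,0,0,0,65],[0,0,0,0,0,0,65]]'
python3 - <<'E'
from h import *
P=ctrl.camera_params('wrist');im=ctrl.read_camera('wrist');im2=ctrl.read_camera('scene')
cv2.imwrite('pics/w11.png',np.hstack([cv2.resize(im,(400,300)),im2[200:350,180:380].repeat(2,0).repeat(2,1)])[:,:,::-1])
for d in ctrl.landmark_of('white_bottle','wrist')[:1]: print(round(d['score'],2),world('wrist',d['position'],P).round(4))
for d in ctrl.landmark_of('white_bottle','scene')[:2]: print(round(d['score'],2),world('scene',d['position']).round(4))
go(.486,.208,.18,-.0125)
E
```

```text
time_s: 17.4
tcp_pos: [0.4705, -0.1773, 0.0506]
tcp_rot: [2.236, 2.207, 0.0]
force: [0.1, 0.7, 0.2]
opening: 0.762
time_s: 18.0
tcp_pos: [0.4711, -0.1775, 0.1824]
tcp_rot: [2.234, 2.205, 0.001]
force: [0.4, 0.3, -0.6]
opening: 0.761
0.62 [ 0.4709 -0.1785  0.0082]
0.94 [ 0.4708 -0.1798  0.0115]
t 18.2 tcp [ 0.4698 -0.1771  0.1796] turn [-0.1  -0.05 -0.03] shift now-axes [385.3  11.2  -0. ] target-axes [385.3  11.4  -0.4] F [ 0.7  0.1 -0.2] open 0.76
```

View pics/w11.png

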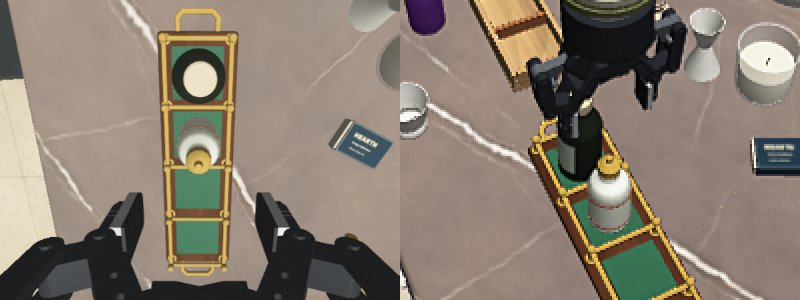

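```bash

python3 -m crank '[[0,0,0,20,1,0,65],[0,0,0,35,2,0,65],[0,0,0,45,2,0,65],[0,0,0,45,2,0,65],[0,0,0,45,2,0,65],[0,0,0,45,2,0,65],[0,0,0,45,0,0,65],[0,0,0,45,0,0,65],[0,0,0,35,0,0,65],[0,0,0,20,0,0,65],[0,0,0,5,0,0,65],[0,0,0,0,0,0,65]]'
python3 -m crank '[[0,0,0,0,0,35,65],[0,0,0,0,0,35,65],[0,0,0,0,0,25,65],[0,0,0,0,0,0,65],[0,0,0,0,0,0,65]]'
python3 - <<'E'
from h import *
P=ctrl.camera_params('wrist');im=ctrl.read_camera('wrist');cv2.imwrite('pics/w12.png',im[:,:,::-1])
go(.486,.208,.047,-.0125)
E
```

```text
time_s: 19.4
tcp_pos: [0.4861, 0.2076, 0.1799]
tcp_rot: [-2.234, -2.208, 0.002]
force: [0.3, 0.2, 1.2]
opening: 0.759
time_s: 19.9
tcp_pos: [0.4868, 0.2064, 0.086]
tcp_rot: [-2.238, -2.205, 0.001]
force: [-0.1, 1.0, 0.8]
opening: 0.761
t 19.95 tcp [0.4873 0.2069 0.0868] turn [ 0.07 -0.01 -0.11] shift now-axes [ 1.1 -1.4 39.8] target-axes [ 1.1 -1.3 39.8] F [ 0.9  0.9 -0.2] open 0.762
```

View pics/w12.png

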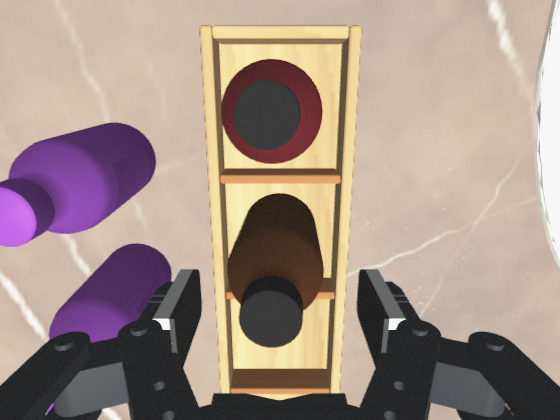

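```bash
python3 - <<'E'
from h import *
print(ray('wrist',(271,310),.117),ray('wrist',(267,116),.107))
for d in ctrl.landmark_of('brown_bottle','wrist')[:4]: print(round(d['score'],2),world('wrist',d['position']).round(4))
E
python3 -m crank '[[0,0,0,1,-2,15,65],[0,0,0,0,0,12,65],[0,0,0,0,0,6,65],[0,0,0,0,0,4,65],[0,0,0,0,0,1,65],[0,0,0,0,0,0,65]]'
```

```text
[0.48498309 0.21264945 0.117     ] [0.48488239 0.27753871 0.107     ]
0.93 [ 0.3905  0.1684 -0.0022]
0.89 [0.4875 0.2068 0.0143]
0.86 [ 0.391   0.2505 -0.0004]
time_s: 20.6
tcp_pos: [0.4845, 0.2086, 0.0476]
tcp_rot: [-2.236, -2.207, 0.0]
force: [-0.1, -1.1, -1.1]
opening: 0.76
```

```bash

python3 -m crank '[[0,0,0,0,0,0,30],[0,0,0,0,0,0,30],[0,0,0,0,0,0,30],[0,0,0,0,0,0,30],[0,0,0,0,0,0,30],[0,0,0,0,0,0,30]]' 40
python3 -m crank '[[0,0,0,0,0,-5,30],[0,0,0,0,0,-10,30],[0,0,0,0,0,-10,30],[0,0,0,0,0,0,30]]'
python3 - <<'E'
from h import *
im=ctrl.read_camera('wrist');im2=ctrl.read_camera('scene')
cv2.imwrite('pics/w13.png',np.hstack([cv2.resize(im,(400,300)),im2[100:250,150:350].repeat(2,0).repeat(2,1)])[:,:,::-1])
E
```

```text
time_s: 21.2
tcp_pos: [0.4851, 0.2087, 0.0482]
tcp_rot: [2.236, 2.206, 0.002]
force: [0.3, -0.9, 7.1]
opening: 0.494
time_s: 21.6
tcp_pos: [0.4854, 0.2089, 0.0743]
tcp_rot: [2.235, 2.206, 0.003]
force: [-0.2, -1.1, -1.1]
opening: 0.495
```

View pics/w13.png

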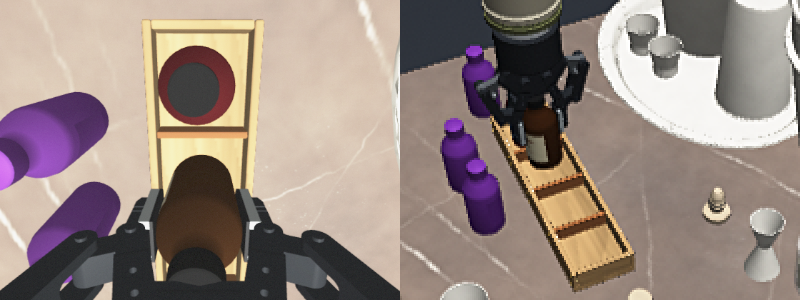

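```bash

python3 -m crank '[[0,0,0,0,0,-30,30],[0,0,0,0,0,-40,30],[0,0,0,-10,0,-35,30],[0,0,0,-30,-1,-15,30],[0,0,0,-45,-2,0,30],[0,0,0,-45,-2,0,30],[0,0,0,-45,-2,0,30],[0,0,0,-45,-2,0,30],[0,0,0,-45,-2,0,30],[0,0,0,-45,-2,0,30],[0,0,0,-45,0,0,30],[0,0,0,-40,0,0,30]]'
python3 -m crank '[[0,0,0,-35,0,0,30],[0,0,0,-20,0,0,30],[0,0,0,-8,0,0,30],[0,0,0,0,0,0,30],[0,0,0,0,0,0,30]]'
python3 - <<'E'
from h import *
go(.469,-.251,.0482,-.016)
E
```

```text
time_s: 22.9
tcp_pos: [0.4655, -0.1887, 0.1923]
tcp_rot: [2.237, 2.206, -0.001]
force: [0.6, 0.0, -2.0]
opening: 0.497
time_s: 23.4
tcp_pos: [0.466, -0.2473, 0.1926]
tcp_rot: [-2.233, -2.209, -0.001]
force: [-0.3, -0.0, -1.3]
opening: 0.494
t 23.4 tcp [ 0.466  -0.2473  0.1926] turn [ 0.   -0.04  0.29] shift now-axes [ -3.7   3.1 144.4] target-axes [ -3.6   3.1 144.4] F [-0.3 -0.  -1.3] open 0.494
```

```bash

python3 -m crank '[[0,0,0.2,-3,3,15,30],[0,0,0,0,0,35,30],[0,0,0,0,0,40,30],[0,0,0,0,0,25,30],[0,0,0,0,0,12,30],[0,0,0,0,0,6,30],[0,0,0,0,0,3,30],[0,0,0,0,0,0,30]]'
python3 - <<'E'
from h import *
go(.469,-.251,.0482,-.016)
P=ctrl.camera_params('wrist');im=ctrl.read_camera('wrist');cv2.imwrite('pics/w14.png',im[:,:,::-1])
E
```

```text
time_s: 24.2
tcp_pos: [0.4691, -0.2524, 0.0573]
tcp_rot: [2.239, 2.202, 0.001]
force: [0.2, 0.3, -1.2]
opening: 0.493
t 24.2 tcp [ 0.4691 -0.2524  0.0573] turn [ 0.07  0.04 -0.02] shift now-axes [ 1.4 -0.1  9.1] target-axes [ 1.4 -0.1  9.1] F [ 0.2  0.3 -1.2] open 0.493
```

View pics/w14.png

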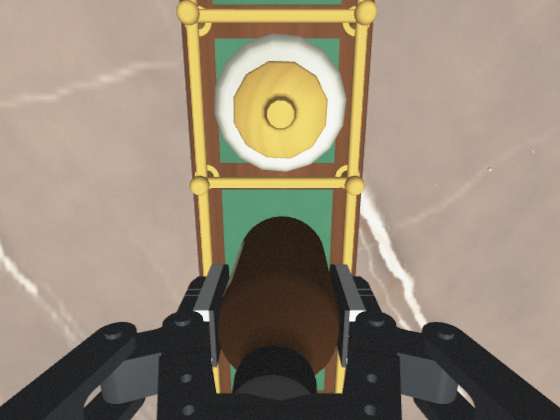

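Brown is over bay 3: the posts at (200,186) and (355,186) sit either side of the gripper, so it is centred. I'll lower it now.

```bash

python3 -m crank '[[0,0,0,1,0,5,30],[0,0,0,0,0,2.5,30],[0,0,0,0,0,0.5,30],[0,0,0,0,0,0.5,30],[0,0,0,0,0,0.5,30],[0,0,0,0,0,0,30]]'
```

```text
time_s: 24.85
tcp_pos: [0.4685, -0.2515, 0.0482]
tcp_rot: [2.24, 2.203, -0.001]
force: [-2.6, 1.0, 5.6]
opening: 0.492
```

```bash

python3 -m crank '[[0,0,0,0,0,0,30],[0,0,0,0,0,0,50],[0,0,0,0,0,0,65],[0,0,0,0,0,0,65],[0,0,0,0,0,0,65]]'
python3 -m crank '[[0,0,0,0,0,-15,65],[0,0,0,0,0,-30,65],[0,0,0,0,0,-40,65],[0,0,0,0,0,-45,65],[0,0,0,0,0,0,65],[0,0,0,0,0,0,65]]'
python3 - <<'E'
from h import *
P=ctrl.camera_params('wrist');im=ctrl.read_camera('wrist');im2=ctrl.read_camera('scene')
cv2.imwrite('pics/w15.png',np.hstack([cv2.resize(im,(400,300)),im2[220:370,200:400].repeat(2,0).repeat(2,1)])[:,:,::-1])
for d in ctrl.landmark_of('brown_bottle','wrist')[:2]: print(round(d['score'],2),world('wrist',d['position'],P).round(4))
go(.486,.2775,.18,-.0125)
E
```

```text
time_s: 25.35
tcp_pos: [0.4685, -0.2513, 0.0476]
tcp_rot: [2.24, 2.203, 0.0]
force: [-0.3, -0.3, -0.3]
opening: 0.759
time_s: 25.95
tcp_pos: [0.4691, -0.2516, 0.1795]
tcp_rot: [2.238, 2.201, 0.001]
force: [-0.5, -0.5, 0.3]
opening: 0.758
0.8 [ 0.4713 -0.2521  0.0119]
t 26.1 tcp [ 0.4678 -0.251   0.1767] turn [-0.08 -0.05 -0.23] shift now-axes [528.8   9.4  -2.8] target-axes [528.7  11.6  -3.3] F [ 0.4  0.7 -1.1] open 0.761
```

View pics/w15.png

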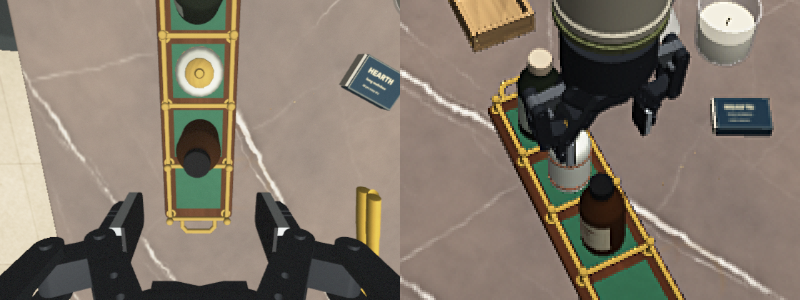

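```bash

python3 -m crank '[[0,0,-0.2,20,1,-3,65],[0,0,0,40,1,0,65],[0,0,0,45,1,0,65],[0,0,0,45,1,0,65],[0,0,0,45,1,0,65],[0,0,0,45,1,0,65],[0,0,0,45,1,0,65],[0,0,0,45,1,0,65],[0,0,0,45,1,0,65],[0,0,0,45,1,0,65],[0,0,0,45,1,0,65],[0,0,0,35,0,0,65]]'
python3 -m crank '[[0,0,0,23,0,0,65],[0,0,0,6,0,0,65],[0,0,0,0,0,30,65],[0,0,0,0,0,35,65],[0,0,0,0,0,25,65],[0,0,0,0,0,10,65],[0,0,0,0,0,0,65],[0,0,0,0,0,0,65]]'
python3 - <<'E'
from h import *
P=ctrl.camera_params('wrist');im=ctrl.read_camera('wrist');cv2.imwrite('pics/w16.png',im[:,:,::-1])
for d in ctrl.landmark_of('red_bottle','wrist')[:2]: print(round(d['score'],2),world('wrist',d['position'],P).round(4))
go(.486,.2775,.040,-.0125)
E
```

```text
time_s: 27.3
tcp_pos: [0.4846, 0.2518, 0.18]
tcp_rot: [-2.233, -2.208, 0.001]
force: [1.1, 0.6, 0.7]
opening: 0.763
time_s: 28.1
tcp_pos: [0.4869, 0.2777, 0.0817]
tcp_rot: [2.236, 2.206, 0.002]
force: [0.3, 0.9, 0.9]
opening: 0.754
t 28.2 tcp [0.4872 0.2779 0.082 ] turn [ 0.11 -0.04 -0.05] shift now-axes [-0.4 -1.3 42. ] target-axes [-0.4 -1.2 42. ] F [ 0.1 -0.1  0.1] open 0.76
```

View pics/w16.png

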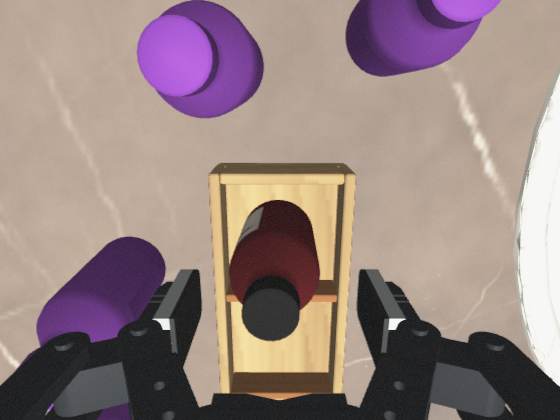

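```bash
python3 - <<'E'
from h import *
print(ray('wrist',(270,315),.107))
E
python3 -m crank '[[0,0,0,0,-2,15,65],[0,0,0,0,0,12,65],[0,0,0,0,0,8,65],[0,0,0,0,0,4,65],[0,0,0,0,0,1.5,65],[0,0,0,0,0,0,65]]'
```

```text
[0.48429124 0.27811528 0.107     ]
time_s: 28.8
tcp_pos: [0.4845, 0.2776, 0.04]
tcp_rot: [-2.236, -2.207, 0.0]
force: [0.7, -0.2, 0.8]
opening: 0.758
```

```bash

python3 -m crank '[[0,0,0,0,0,0,30],[0,0,0,0,0,0,30],[0,0,0,0,0,0,30],[0,0,0,0,0,0,30],[0,0,0,0,0,0,30],[0,0,0,0,0,0,30]]' 40
python3 -m crank '[[0,0,0,0,0,-5,30],[0,0,0,0,0,-10,30],[0,0,0,0,0,-10,30],[0,0,0,0,0,0,30]]'
python3 - <<'E'
from h import *
im=ctrl.read_camera('wrist');im2=ctrl.read_camera('scene')
cv2.imwrite('pics/w17.png',np.hstack([cv2.resize(im,(400,300)),im2[100:250,150:350].repeat(2,0).repeat(2,1)])[:,:,::-1])
E
```

```text
time_s: 29.4
tcp_pos: [0.485, 0.2777, 0.0408]
tcp_rot: [2.236, 2.206, 0.002]
force: [-0.5, -1.2, 6.3]
opening: 0.474
time_s: 29.8
tcp_pos: [0.4853, 0.2781, 0.0669]
tcp_rot: [2.235, 2.206, 0.004]
force: [0.4, -0.1, -1.9]
opening: 0.475
```

View pics/w17.png

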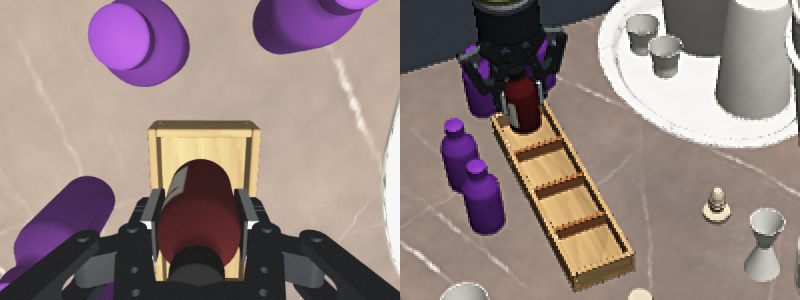

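```bash

python3 -m crank '[[0,0,0,0,0,-30,30],[0,0,0,0,0,-40,30],[0,0,0,-10,0,-40,30],[0,0,0,-30,-1,-13,30],[0,0,0,-45,-1,0,30],[0,0,0,-45,-1,0,30],[0,0,0,-45,-1,0,30],[0,0,0,-45,-1,0,30],[0,0,0,-45,-1,0,30],[0,0,0,-45,-1,0,30],[0,0,0,-45,-1,0,30],[0,0,0,-45,0,0,30]]'
python3 -m crank '[[0,0,0,-45,0,0,30],[0,0,0,-45,0,0,30],[0,0,0,-45,0,0,30],[0,0,0,-40,0,0,30],[0,0,0,-20,0,0,30],[0,0,0,-6,0,0,30],[0,0,0,0,0,0,30],[0,0,0,0,0,0,30]]'
python3 - <<'E'
from h import *
go(.468,-.323,.0408,-.016)
E
```

```text
time_s: 31.1
tcp_pos: [0.4705, -0.1242, 0.1879]
tcp_rot: [2.236, 2.207, -0.001]
force: [1.2, 0.1, -1.5]
opening: 0.474
time_s: 31.9
tcp_pos: [0.4692, -0.3214, 0.1881]
tcp_rot: [-2.233, -2.209, -0.001]
force: [0.5, 1.3, -1.5]
opening: 0.473
t 31.9 tcp [ 0.4692 -0.3214  0.1881] turn [ 0.01 -0.04  0.29] shift now-axes [ -1.7  -1.2 147.3] target-axes [ -1.6  -1.1 147.3] F [ 0.5  1.3 -1.5] open 0.473
```

```bash

python3 -m crank '[[0,0,0.2,-1,-1,15,30],[0,0,0,0,0,35,30],[0,0,0,0,0,40,30],[0,0,0,0,0,27,30],[0,0,0,0,0,12,30],[0,0,0,0,0,6,30],[0,0,0,0,0,3,30],[0,0,0,0,0,0,30]]'
python3 - <<'E'
from h import *
go(.468,-.323,.0408,-.016)
P=ctrl.camera_params('wrist');im=ctrl.read_camera('wrist');cv2.imwrite('pics/w18.png',im[:,:,::-1])
E
```

```text
time_s: 32.7
tcp_pos: [0.4682, -0.3245, 0.051]
tcp_rot: [2.239, 2.202, 0.0]
force: [1.0, 0.1, -1.9]
opening: 0.476
t 32.7 tcp [ 0.4682 -0.3245  0.051 ] turn [ 0.07  0.05 -0.03] shift now-axes [ 1.5 -0.2 10.2] target-axes [ 1.5 -0.2 10.2] F [ 1.   0.1 -1.9] open 0.476
```

View pics/w18.png

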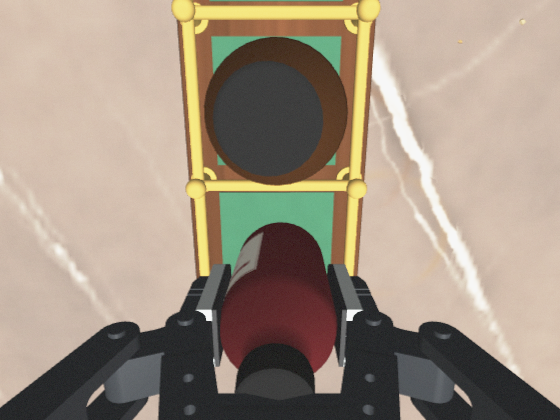

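Red is centred over bay 4, with posts at (196,189) and (357,189). I'll lower it.

```bash

python3 -m crank '[[0,0,0,1,0,6,30],[0,0,0,0,0,2.5,30],[0,0,0,0,0,0.5,30],[0,0,0,0,0,0.5,30],[0,0,0,0,0,0.5,30],[0,0,0,0,0,0,30]]'
```

```text
time_s: 33.35
tcp_pos: [0.4675, -0.3234, 0.0407]
tcp_rot: [2.24, 2.203, -0.001]
force: [-3.4, 1.4, 5.2]
opening: 0.477
```

```bash

python3 -m crank '[[0,0,0,0,0,0,30],[0,0,0,0,0,0,50],[0,0,0,0,0,0,65],[0,0,0,0,0,0,65],[0,0,0,0,0,0,65]]'
python3 -m crank '[[0,0,0,0,0,-15,65],[0,0,0,0,0,-30,65],[0,0,0,0,0,-40,65],[0,0,0,0,0,-45,65],[0,0,0,-30,0,-20,65],[0,0,0,-40,0,0,65],[0,0,0,-40,0,0,65],[0,0,0,-40,0,0,65],[0,0,0,0,0,0,65],[0,0,0,0,0,0,65]]'
python3 - <<'E'
from h import *
im=ctrl.read_camera('top');im2=ctrl.read_camera('scene')
cv2.imwrite('pics/f1.png',im[150:300,140:440].repeat(2,0).repeat(2,1)[:,:,::-1]);cv2.imwrite('pics/f2.png',im2[:,:,::-1])
for n in ['red','brown','white','green']:
 for c in ['top','scene']:
  for d in ctrl.landmark_of(n+'_bottle',c)[:5]:
    w=world(c,d['position'])
    if -.4<w[1]<-.05 and w[0]<.6: 
      v=w[:2]-[.4685,-.215];ya=-.016;print(n,c,round(d['score'],2),w.round(3),'caddy x',(v@[np.cos(ya),np.sin(ya)]).round(4),'y',(v@[-np.sin(ya),np.cos(ya)]).round(4))
for n in ['jigger','stopper','candle']:
  for d in ctrl.landmark_of(n,'scene')[:1]:print(n,world('scene',d['position']).round(3))
s=ctrl.state();print(s['time_s'],s['tcp_pos'],s['force'])
E
```

```text
time_s: 33.85
tcp_pos: [0.4677, -0.3234, 0.0401]
tcp_rot: [2.24, 2.203, 0.0]
force: [-0.4, -0.8, 0.1]
opening: 0.759
time_s: 34.85
tcp_pos: [0.4649, -0.4739, 0.1907]
tcp_rot: [2.241, 2.201, 0.001]
force: [0.3, 0.8, -0.5]
opening: 0.759
red top 0.72 [ 0.47  -0.323  0.013] caddy x 0.003 y -0.1082
red scene 0.97 [ 0.471 -0.324  0.015] caddy x 0.0042 y -0.1087
brown top 0.71 [ 0.467 -0.255  0.015] caddy x -0.0006 y -0.0398
brown scene 0.79 [ 0.468 -0.255  0.01 ] caddy x -0.0001 y -0.0398
white top 0.47 [ 0.468 -0.178  0.012] caddy x -0.0016 y 0.037
white scene 0.52 [ 0.469 -0.18   0.009] caddy x 0.0002 y 0.0347
green top 0.76 [ 0.468 -0.107  0.015] caddy x -0.0026 y 0.1081
candle [ 0.47  -0.18   0.013]
35.5 [ 0.46507815 -0.47325788  0.19015349] [ 0.29567243  0.41227398 -0.61146575]
```

View pics/f1.png

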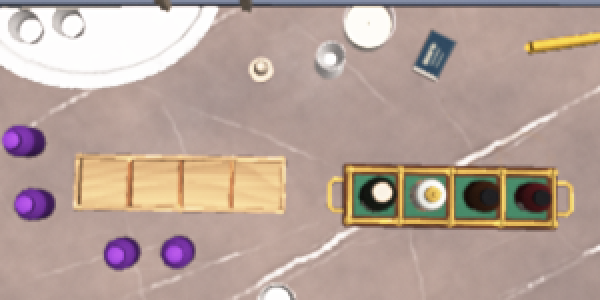

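View pics/f2.png

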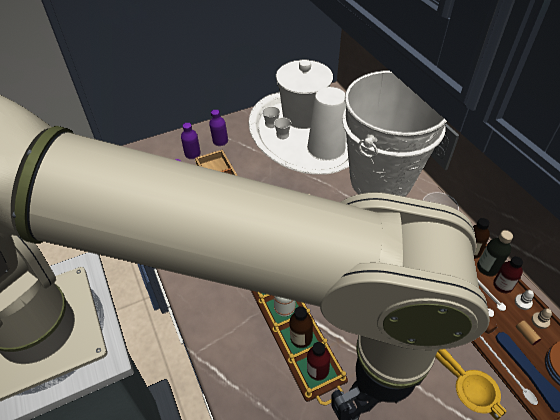

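```bash
python3 -c "
from station import ctrl
print(ctrl.hand_in())"
```

```text
the job is handed in; nothing more can be done
None
```

I moved all four bottles from the crate into the caddy, and they now stand left to right as green, white, brown, red, the reverse of their crate order. I handed the job in at about 35.5 s of the 93 s allowed, and the hand-in reports no verdict.

**Bottle positions:** in the last top and scene pictures, every bottle is upright, one to a bay. By the landmark estimates, they are within about 4 mm of the bays' centre line. Base heights read 9–15 mm against the 12 mm bay floors, which is within the networks' 4 mm error.

**Placing:** I set each bottle down to light contact before opening the fingers. The contact force was 2.5–5.6 N for green, brown and red. White was a little firmer, at about 18 N.

**Bystanders and arm:** the jigger, stopper and candle look unmoved in the last top picture. At hand-in the gripper was raised clear beyond the caddy, with only sensor noise on the force reading.

**Checks that failed:**
- **Scene camera:** the arm blocked part of the last scene picture. The network missed the jigger, stopper and green bottle there, and took the white bottle for the candle. The bystander check therefore rests on the top view by eye, and green's final position on the top camera alone.
- **Earlier false reports:** in the first top picture the networks reported the purple look-alikes as brown bottles and the green bottle as red. I told them apart by eye.

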